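# Set the scale station for a two-part ink mix

### The job

Set up the scale for a two-part ink mix: stand the empty steel pot in the middle of the pan and seat the plastic liner in it, fully down and upright. Line the containers up on the bench beside the scale, upright, all in one straight row with the middle of the pan and square to the scale as it stands: facing its display, the tall bottle on the right, the wide jar on the left and the small bottle between the jar and the scale, leaving a gap of about 3 cm between each and its neighbour. Let go of everything, and leave the tape roll, spatula, squeegee and ink tub where they are.

Things in the scene. Friction and masses are not known exactly. Their poses are not given: they have to be found in the camera images.
- scale: Electronic bench scale, fixed. Grey housing 190 x 160 mm (x, y), 30 mm high; square steel pan 140 x 140 mm, its flat top 42 mm above the bench. Origin: on the bench under the pan's middle. x points away from the display (display strip at x = -70 to -110 mm, on the robot's side; back at x = +80 mm), y to the left as one faces the display (sides at y = +-80 mm), z up. Turned up to 9 degrees.
- pot: Empty tapered mixing pot of bare steel, open at the top, 75 mm high; outside diameter 50 mm at the foot and 66 mm at the rim, wall 3 mm, floor 4 mm thick (inside diameter 44 mm at the floor, 60 mm at the rim). 0.15 to 0.31 kg. Upright. Origin: centre of its underside; z up its axis.
- liner: Empty tapered white plastic liner cup, open top, 102 mm high, taller and slimmer than the pot: outside diameter 38 mm at the foot, 54 mm at 73 mm height, then a straight collar 61 mm wide from 77 mm to the rim. 0.035 to 0.07 kg. Goes into the pot with 3 mm play; fully down its foot is on the pot's floor and its rim 31 mm above the pot's. Upright. Origin: centre of underside; z up its axis.
- jar: Wide closed ink jar, black with a ribbed grey screw lid of its full width, a paper band round it; 66 mm diameter, 76 mm high (lid: the top 20 mm). 0.22 to 0.45 kg. Origin: centre of its underside; z upwards. Stands upright at the start.
- tall_bottle: Tall closed white plastic bottle with a black cap and a paper band; body 52 mm in diameter up to 112 mm, cap 31 mm in diameter, 140 mm high in all. 0.19 to 0.4 kg. Origin: centre of its underside; z upwards. Stands upright at the start.
- small_bottle: Small closed amber glass bottle with a black cap and a paper band; body 38 mm in diameter up to 66 mm, cap 25 mm in diameter, 92 mm high in all. 0.075 to 0.16 kg. Origin: centre of its underside; z upwards. Stands upright at the start.
- tape_roll: Bystander, loose: roll of paper tape lying flat, a ring 80 mm outside and 52 mm inside diameter, 24 mm high. Origin: centre of its underside.
- spatula: Bystander, loose: ink spatula lying flat, 205 mm long along its x, at most 24 mm wide and 14 mm high; dark wooden handle towards -x, steel blade towards +x. Origin: on the bench near its middle, where the handle ends.
- squeegee: Bystander, loose: printing squeegee lying flat, 170 mm long along its x, reaching from y = -73 mm (rubber blade edge) to y = +42 mm (wooden back), 26 mm high. Origin: on the bench under the wooden handle.
- ink_tub: Bystander, loose: closed black ink tub with a green lid, 110 mm in diameter, 100 mm high, 0.9 kg. Origin: centre of its underside.

How it is judged:
By the outcome, as a careful person would: the job done as asked, in the order asked, and still so for the second after the job is handed in, with the robot touching nothing.
It also fails if it takes over 147 s, if anything falls off the work surface, if the arm or the gripper's body presses on something with over 40 N, if the wrist force passes 120 N, or if a joint passes its speed limit or range.

### The arm

A 7-joint arm with a two-finger parallel gripper is mounted at the origin on the work surface. World frame = base frame: x ahead of the robot, y to its left, z up, the work surface at z = 0. Lengths are in m, angles in rad, forces in N, time in s.
With the tool pointing down it reaches from about 0.425 to 0.875 m from the base axis. Payload 4.7 kg.
Tool frame: the origin (TCP) lies between the finger pads; the fingertips stand 8 mm ahead of it and the grasp point (between the pads) lies 11 mm behind it; z points along the fingers, y is the line along which they close (so a half turn about z gives the same grasp; the last joint's range is limited). The gripper opens to 87 mm and grips with 3 to 60 N. Pads are 19 mm wide; open, the fingers measure 117 mm over their backs; the gripper's body (75 mm by 190 mm) begins 51 mm behind the grasp point.
Start: joints at [1.258, 0.321, -0.07, 1.45, 0.023, 1.371, -0.057], TCP at [0.209, -0.616, 0.231] pointing down, gripper open.
Joint ranges: [-2.86, 2.86], [-0.3, 2.09], [-1.38, 1.24], [0.06, 2.45], [-1.56, 4.7], [0.09, 2.05], [-2.69, 2.69]. Speed limits (rad/s): [2.57, 2.57, 3.14, 3.14, 3.14, 3.14, 3.14].

### API

Orientations are given as [roll, pitch, yaw] about the fixed x, y, z axes, in that order (R = Rz(yaw) Ry(pitch) Rx(roll)).
In Python, from workcell import status, camera, job_done gives the robot as it stands. The module is installed in compiled form; this text tells all that it offers.
- The arm moves only by the shell command python3 -m handwheel 'ROWS'. ROWS is text: rows parted by semicolons, each of 7 numbers parted by spaces: the finger opening in mm, from 0 to 87, then the shift along the world's x, y, z in mm, then the turn, a rotation vector about the world's x, y, z in rad. A call has 1 to 5 rows; each row shifts and turns the commanded pose from where the row before left it; what a row does not reach is not made up. A row lasts 1/8 s, in which the tool goes at most 62.5 mm and 10.7 degrees, less where a joint would pass 70% of its speed; a pose out of reach is approached as far as the arm can. A call is refused whole if a number of a shift passes 62.5 or a number of a turn 0.188, either way. A call with a gripper value outside its range is refused whole. The fingers move at their own pace and stop on an object; the grip force is fixed at half the most. Time passes only in rows, so rows that do not move let the fingers close. It gives the time, the measured TCP pose, the force, the opening and the grip force at its end, in the units of the state.
- status.get_state(): the state, without advancing time (a new reading comes with each control period).
- camera(name): name is "scene" or "top" or "wrist"; returns a dict with "img" (420x560x3 uint8, blue, green, red), "mtx" (3x3 intrinsics, pixels), "R" (3x3) and "t" (3): a world point X has camera coordinates R X + t. Camera axes: x right, y down, z forward; pixel columns grow to the right and rows downward; lengths in m; the calibration is good to about 2 mm. A picture is of the moment at which its call begins. There is no depth.
- job_done(): hands the job in; it is judged then, once.
The state is a dict: "t": time; "joint_pos": joint angles; "joint_vel": joint speeds; "joint_efforts": joint torques, N m; "tool_pos": TCP position; "tcp_rot": TCP orientation; "force": force on the tool from outside, world axes, zero at the start; "torque": the same for the moment, N m; "finger_gap": opening from 0.0 (shut) to 1.0 (fully open); "finger_force": force on a finger pad.
Only numpy, scipy, OpenCV 4.12 (cv2) and the standard library are available. Lean on these libraries where they do the work, as an engineer would, in place of code of your own. Each camera call takes 0.05 s, during which the arm holds its last target. There are 200 camera calls.

## Working session

There is one attempt and no reset: what is moved stays moved. The work goes in short steps, Python scripts to look and compute and a shell command to move; the robot and the scene stay as the last step left them, time stands still between calls to the robot, and variables do not carry over. Pictures are saved under pics/ and viewed, at most 16 in all, crops included, and the job is handed in when it is done.

```bash
mkdir -p pics
cat > h.py <<'E'
import numpy as np, cv2
from workcell import status, camera, job_done
def ray(c,u,v,z):
    "point at height z seen at pixel u,v"
    d=np.linalg.solve(c["mtx"],[u,v,1.]); R,t=c["R"],c["t"]
    o=-R.T@t; d=R.T@d; return o+d*(z-o[2])/d[2]
def proj(c,X):
    p=c["mtx"]@(c["R"]@np.asarray(X,float)+c["t"]); return p[:2]/p[2]
E
python3 - <<'E'
from h import *
import pickle
for n in("scene","top","wrist"):
    c=camera(n); cv2.imwrite(f"pics/{n}0.png",c["img"]); pickle.dump(c,open(n+"0.pkl","wb"))
    print(n,-c["R"].T@c["t"],c["R"][2],c["mtx"][0,0])
s=status.get_state();print(s["t"],s["tool_pos"],s["tcp_rot"],s["finger_gap"])
E
```

```text
scene [ 1.41687623 -0.13352846  0.85640249] [-0.74567953  0.08841416 -0.66041273] 415.8159944966372
top [ 0.28561451 -0.01889262  1.37622565] [ 0.13662816  0.00571295 -0.99060593] 396.35437316872975
wrist [ 0.28348519 -0.59030918  0.38479657] [-0.2688995  -0.08852728 -0.95909123] 303.58963149919293
0.15 [ 0.20847852 -0.61522584  0.22970226] [-3.14010907e+00  1.02071828e-04  3.26808768e-01] 0.9986670717826914
```

View pics/top0.png

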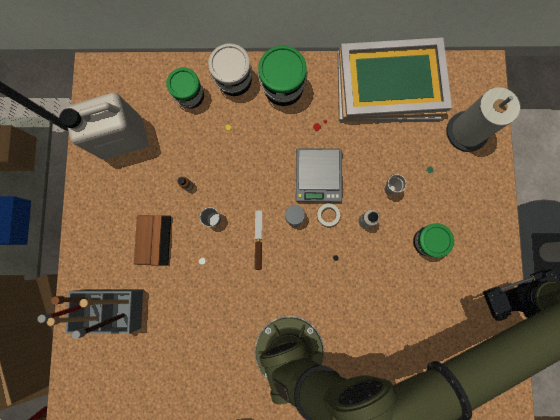

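View pics/scene0.png

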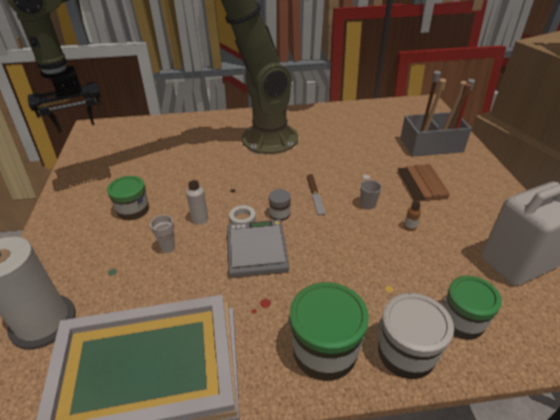

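The top view shows the scale at (319,175), cups at (397,184) and (210,217), tall bottle (371,219), jar (295,214), tape (329,215), small bottle (185,183) and spatula (258,240). I'll zoom in to tell the two cups apart and get accurate pixels.

Run:
```python
import cv2
a=cv2.imread("pics/top0.png"); s=cv2.imread("pics/scene0.png")
cv2.imwrite("pics/topz.png",cv2.resize(a[130:280,170:450],(784,420),interpolation=cv2.INTER_CUBIC))
cv2.imwrite("pics/scz.png",cv2.resize(s[160:280,100:440],(800,282),interpolation=cv2.INTER_CUBIC))
```

```text
(no output)
```

View pics/topz.png

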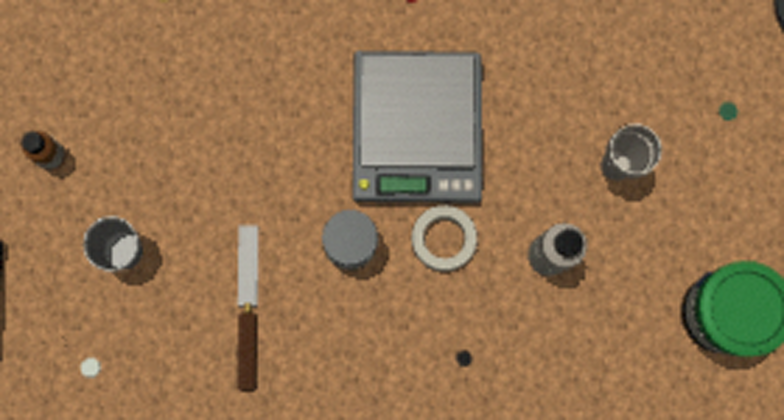

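View pics/scz.png

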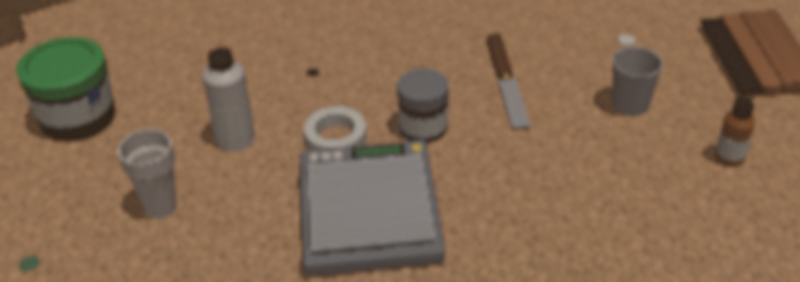

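The liner is the collared cup at top-zoom (635,151) and the pot is at (112,244). The jar is at (350,238), the tall cap at (568,242), the small cap at (36,142) and the pan corners at about (361,54) to (474,167).

Run:
```python
from h import *
import pickle
T=pickle.load(open("top0.pkl","rb"));S=pickle.load(open("scene0.pkl","rb"))
zt=lambda x,y:(170+(x+.5)/2.8-.5,130+(y+.5)/2.8-.5)
zs=lambda x,y:(100+(x+.5)/2.353-.5,160+(y+.5)/2.353-.5)
for n,a,b,z in[("pot",(112,244),(636,61),.075),("liner",(635,151),(147,146),.102),("jar",(350,238),(423,82),.076),("tall",(568,242),(221,55),.14),("small",(36,142),(742,102),.092),("tape",(444,239),(335,127),.024),("tub",(745,308),(64,65),.1)]:
    print(n,ray(T,*zt(*a),z)[:2].round(4),ray(S,*zs(*b),z)[:2].round(4))
hsv=cv2.cvtColor(T["img"],cv2.COLOR_BGR2HSV)
m=((hsv[...,1]<60)&(hsv[...,2]>100)).astype(np.uint8)
m[:130]=0;m[210:]=0;m[:,:285]=0;m[:,360:]=0
c=max(cv2.findContours(m,0,2)[0],key=cv2.contourArea)
r=cv2.minAreaRect(c);P=np.array([ray(T,*p,.042)[:2] for p in cv2.boxPoints(r)])
print(r,P,P.mean(0),[np.linalg.norm(P[i]-P[i-1]) for i in range(4)],[np.degrees(np.arctan2(*(P[i]-P[i-1])[::-1])) for i in range(4)])
m=((hsv[...,1]<75)).astype(np.uint8)
m[:130]=0;m[206:]=0;m[:,:285]=0;m[:,360:]=0
c=max(cv2.findContours(m,0,2)[0],key=cv2.contourArea)
r=cv2.minAreaRect(c);P=np.array([ray(T,*p,.03)[:2] for p in cv2.boxPoints(r)])
print(r,P,P.mean(0),[np.linalg.norm(P[i]-P[i-1]) for i in range(4)],[np.degrees(np.arctan2(*(P[i]-P[i-1])[::-1])) for i in range(4)])
```

```text
pot [0.4416 0.2599] [0.4435 0.263 ]
liner [ 0.5466 -0.3544] [ 0.5509 -0.3509]
jar [ 0.4481 -0.0214] [ 0.448  -0.0179]
tall [ 0.4352 -0.2656] [ 0.4397 -0.2638]
small [0.5612 0.3496] [0.5623 0.3573]
tape [ 0.4532 -0.1368] [ 0.4591 -0.1346]
tub [ 0.3634 -0.474 ] [ 0.3772 -0.4691]
((318.2833251953125, 174.10198974609375), (44.65401077270508, 51.223575592041016), 1.3639274835586548) [[ 0.50566445 -0.02388416]
 [ 0.68581479 -0.02855279]
 [ 0.68156017 -0.18338172]
 [ 0.5016742  -0.17595495]] [ 0.5936784 -0.1029434] [np.float64(0.15212313306504038), np.float64(0.18021082345105302), np.float64(0.15488737431814717), np.float64(0.1800392152071644)] [np.float64(88.4969375347485), np.float64(-1.4845004341701125), np.float64(-91.57406165929164), np.float64(177.63582901926364)]
((318.5, 175.0), (54.0, 45.0), 90.0) [[ 0.68929715 -0.02663443]
 [ 0.68883814 -0.1841814 ]
 [ 0.49747994 -0.18071063]
 [ 0.49780004 -0.02612927]] [ 0.59335382 -0.10441393] [np.float64(0.19149777425080203), np.float64(0.15754763824618376), np.float64(0.19138967537858104), np.float64(0.15458169369179303)] [np.float64(-0.1511434415414672), np.float64(-90.16692679284287), np.float64(178.96090902486935), np.float64(89.88135598272264)]
```

Top and scene views agree to within a few mm, and the sizes match: the housing measures 191 x 156 mm. I'll move above the scale for a closer wrist view.

```bash
python3 -m handwheel '87 29 51.5 12 0 0 -0.11;87 29 51.5 12 0 0 -0.11;87 29 51.5 12 0 0 -0.107;87 29 51.5 12 0 0 0;87 29 51.5 12 0 0 0'
python3 -m handwheel '87 29 51.5 12 0 0 0;87 29 51.5 12 0 0 0;87 29 51.5 12 0 0 0;87 29 51.5 12 0 0 0;87 29 51.5 12 0 0 0'
python3 -m handwheel '87 0 0 0 0 0 0;87 0 0 0 0 0 0'
python3 - <<'E'
from h import *
import pickle
c=camera("wrist"); cv2.imwrite("pics/w1.png",c["img"]); pickle.dump(c,open("w1.pkl","wb"))
s=status.get_state();print(s["t"],s["tool_pos"],s["tcp_rot"])
E
```

```text
t: 0.78
tool_pos: [0.3543, -0.3562, 0.2908]
tcp_rot: [3.141, 0.0, -0.0]
force: [0.7, 0.5, 0.8]
finger_gap: 0.999
finger_force: 0.0
t: 1.4
tool_pos: [0.4991, -0.0989, 0.351]
tcp_rot: [3.141, -0.0, -0.0]
force: [1.1, -0.7, 0.0]
finger_gap: 1.001
finger_force: 0.0
t: 1.65
tool_pos: [0.4983, -0.1012, 0.3502]
tcp_rot: [3.141, 0.001, -0.0]
force: [-0.1, -0.5, 0.1]
finger_gap: 1.001
finger_force: 0.0
1.7 [ 0.49798919 -0.10206496  0.35001814] [ 3.14104117e+00  1.31075150e-03 -2.16794822e-03]
```

View pics/w1.png

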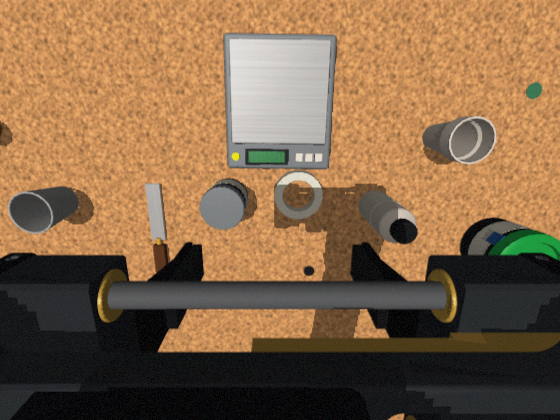

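The wrist view shows the whole housing, with corners at about (224,34), (336,36), (328,168) and (229,168). The liner rim is at (472,140), the pot rim at (33,212), the jar top at (222,205) and the tall cap at (403,232).

Run:
```python
from h import *
import pickle
c=pickle.load(open("w1.pkl","rb")); hsv=cv2.cvtColor(c["img"],cv2.COLOR_BGR2HSV)
m=(hsv[...,1]<80).astype(np.uint8)
m[175:]=0;m[:,:210]=0;m[:,350:]=0
m=cv2.morphologyEx(m,cv2.MORPH_CLOSE,np.ones((9,9),np.uint8));m=cv2.morphologyEx(m,cv2.MORPH_OPEN,np.ones((9,9),np.uint8))
k=max(cv2.findContours(m,0,1)[0],key=cv2.contourArea)[:,0]
W=np.array([ray(c,*p,.03)[:2] for p in k.astype(float)])
r=cv2.minAreaRect((W*1000).astype(np.float32)); print(r)
# line fits of the sides (pixels -> bench plane)
x0,y0,w,h=cv2.boundingRect(k)
for n,s in[("L",(W[:,1]>W[:,1].max()-.012)),("R",(W[:,1]<W[:,1].min()+.012)),("F",W[:,0]<W[:,0].min()+.012),("B",W[:,0]>W[:,0].max()-.012)]:
    a=W[s]; lo=a.min(0)+.006;hi=a.max(0)-.006
    ax=0 if n in"LR" else 1; b=a[(a[:,ax]>a[:,ax].min()+.015)&(a[:,ax]<a[:,ax].max()-.015)]
    v=cv2.fitLine((b*1000).astype(np.float32),cv2.DIST_HUBER,0,.01,.01).ravel(); print(n,len(b),v.round(3))
for n,p,z in[("pot",(33,212),.075),("liner",(472,140),.102),("jar",(222,205),.076),("tall",(403,232),.14)]: print(n,ray(c,*p,z)[:2].round(4))
```

```text
((594.4765625, -103.81656646728516), (158.50326538085938, 197.1492462158203), 89.18120574951172)
L 113 [ 1.0000e+00 -1.5000e-02  6.0302e+02 -2.5398e+01]
R 112 [ 1.00000e+00 -1.30000e-02  6.00911e+02 -1.82315e+02]
F 54 [ 1.08000e-01  9.94000e-01  4.99700e+02 -1.12571e+02]
B 90 [ 1.70000e-02  1.00000e+00  6.92823e+02 -9.00280e+01]
pot [0.4468 0.2604]
liner [ 0.5525 -0.3541]
jar [ 0.4578 -0.0206]
tall [ 0.4397 -0.2629]
```

```bash
cat > look.py <<'E'
from h import *
import pickle,sys
n,tag=sys.argv[1],sys.argv[2]
c=camera(n); cv2.imwrite(f"pics/{tag}.png",c["img"]); pickle.dump(c,open(tag+".pkl","wb"))
s=status.get_state();print(round(s["t"],2),s["tool_pos"].round(4) if hasattr(s["tool_pos"],"round") else s["tool_pos"],s["tcp_rot"])
E
python3 -m handwheel '87 -8 52 -20 0 0 0;87 -8 52 -20 0 0 0;87 -8 52 -20 0 0 0;87 -8 52 -20 0 0 0;87 -8 52 -20 0 0 0' | grep tool_pos
python3 -m handwheel '87 -7 51 -20 0 0 0;87 -7 51 -20 0 0 0;87 0 0 0 0 0 0;87 0 0 0 0 0 0' | grep tool_pos
python3 look.py wrist w2
python3 - <<'E'
from h import *
import pickle
c=pickle.load(open("w1.pkl","rb"))
for p in[(229,38),(332,38),(327,144),(235,143)]: print(ray(c,*p,.042)[:2].round(4))
E
```

```text
tool_pos: [0.4585, 0.1586, 0.2497]
tool_pos: [0.4453, 0.2594, 0.2102]
2.88 [0.4458 0.259  0.2105] [ 3.14030519e+00 -1.37692568e-04 -3.93051137e-03]
[ 0.6846 -0.0359]
[ 0.6845 -0.1762]
[ 0.543  -0.1761]
[ 0.5445 -0.0386]
```

View pics/w2.png

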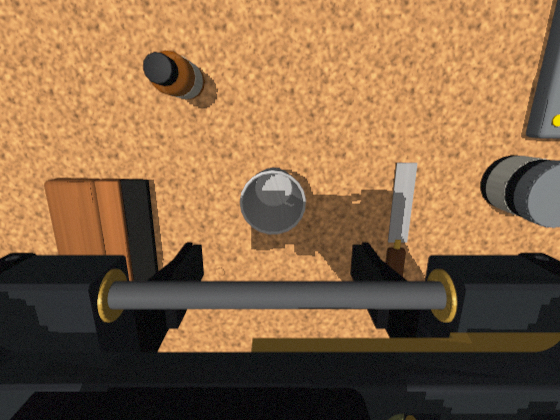

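The pot rim is a circle centred at about (273,202), clear of the fingers' path. The small cap is at (160,68).

Run:
```python
from h import *
import pickle
c=pickle.load(open("w2.pkl","rb"))
print([ray(c,*p,.075)[:2].round(4) for p in [(273,202),(241,202),(305,202),(273,169),(273,235)]],ray(c,160,68,.092)[:2])
print("jar",ray(c,548,192,.076)[:2],"blade",ray(c,125,180,.026)[:2])
```

```text
[array([0.4468, 0.2631]), array([0.4469, 0.2948]), array([0.4467, 0.2315]), array([0.4795, 0.2629]), array([0.4119, 0.2633])] [0.56595376 0.3554326 ]
jar [ 0.45645308 -0.00556584] blade [0.45987835 0.43127835]
```

```bash
python3 -m handwheel '87 0 4 -50 0 0 0;87 0 0 -55 0 0 0;87 0 0 -40 0 0 0;87 0 0 -21 0 0 0;87 0 0 0 0 0 0'
python3 -m handwheel '40 0 0 0 0 0 0;40 0 0 0 0 0 0;40 0 0 0 0 0 0;40 0 0 0 0 0 0;40 0 0 0 0 0 0'
```

```text
t: 3.5
tool_pos: [0.4448, 0.264, 0.044]
tcp_rot: [3.141, 0.002, -0.002]
force: [0.1, -0.6, 0.5]
finger_gap: 0.997
finger_force: 0.0
t: 4.12
tool_pos: [0.4455, 0.2651, 0.0454]
tcp_rot: [3.141, -0.002, -0.001]
force: [-0.4, -2.5, 5.9]
finger_gap: 0.72
finger_force: 29.9
```

```bash
python3 -m handwheel '40 0 0 40 0 0 0;40 0 0 60 0 0 0;40 20 -45 0 0 0 0;40 24 -54 0 0 0 0;40 24 -54 0 0 0 0' | grep -v rot
python3 -m handwheel '40 24 -54 0 0 0 0;40 24 -54 0 0 0 0;40 24 -54 0 0 0 0;40 25 -55 0 0 0 0;40 0 0 0 0 0 0' | grep -v rot
python3 -m handwheel '40 0 0 0 0 0 0;40 0 0 0 0 0 0' | grep -v rot
python3 look.py wrist w3
```

```text
t: 4.75
tool_pos: [0.5129, 0.1111, 0.1446]
force: [1.5, 0.3, -0.8]
finger_gap: 0.722
finger_force: 29.8
t: 5.38
tool_pos: [0.61, -0.1121, 0.143]
force: [0.5, 0.7, -1.9]
finger_gap: 0.721
finger_force: 29.8
t: 5.62
tool_pos: [0.6093, -0.1025, 0.1445]
force: [-0.4, 0.8, -1.9]
finger_gap: 0.721
finger_force: 29.8
5.67 [ 0.6094 -0.1026  0.1446] [-3.14131124e+00  1.20671313e-04  2.66816672e-03]
```

View pics/w3.png

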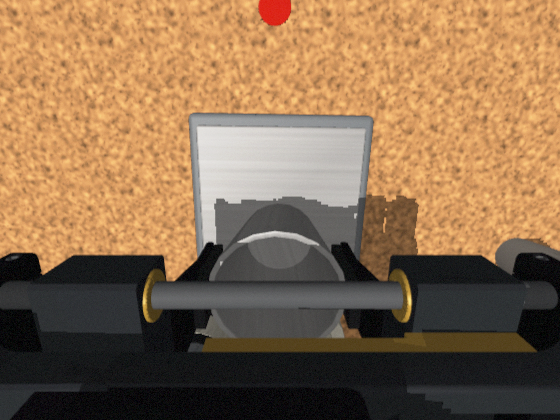

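The pan's back edge runs from about (197,126) to (366,126), and the pot rim is between the fingers at about (278,290).

Run:
```python
from h import *
import pickle
c=pickle.load(open("w3.pkl","rb"))
for p,z in[((197,126),.042),((366,126),.042),((202,240),.042),((361,220),.042),((190,115),.03),((373,118),.03),((278,232),.075+.101),((211,285),.176),((345,285),.176)]: print(p,ray(c,*p,z)[:2].round(4))
g=cv2.cvtColor(c["img"],cv2.COLOR_BGR2GRAY)
print(g[105:135,240],g[105:135,330],g[160,180:215],g[160,350:385])
```

```text
(197, 126) [ 0.6836 -0.0367]
(366, 126) [ 0.684  -0.1749]
(202, 240) [ 0.5834 -0.034 ]
(361, 220) [ 0.6031 -0.1774]
(190, 115) [ 0.6924 -0.0283]
(373, 118) [ 0.6904 -0.1837]
(278, 232) [ 0.6419 -0.1029]
(211, 285) [ 0.6158 -0.0722]
(345, 285) [ 0.6161 -0.1336]
[152 147 149 155 174 182 189 173 129 111 127 137 146 158 159 161 160 162
 158 159 143 154 198 217 218 219 219 217 216 214] [138 145 148 147 148 151 166 170 168 143 109 116 130 135 140 146 146 148
 146 146 145 137 142 172 191 197 199 195 193 192] [179 169 157 164 175 186 186 175 165 164 166 111 125 134 149 161 159 158
 191 221 224 226 226 224 226 225 225 222 222 223 223 224 223 223 223] [183 184 185 185 185 184 185 185 184 187 185 185 156 121 137 143 134 121
 110 101 137 146 146 151 163 177 178 169 157 155 164 170 175 180 183]
```

```bash
python3 -m handwheel '40 3 -3 -20 0 0 0;40 0 0 -25 0 0 0;40 0 0 -8 0 0 0;40 0 0 -2 0 0 0;40 0 0 0 0 0 0' | grep -v rot
python3 -m handwheel '40 0 0 -2 0 0 0;40 0 0 -1 0 0 0;40 0 0 0 0 0 0' | grep -v rot
```

```text
t: 6.3
tool_pos: [0.6131, -0.1075, 0.0901]
force: [0.6, 0.2, -1.6]
finger_gap: 0.72
finger_force: 29.8
t: 6.68
tool_pos: [0.6133, -0.1077, 0.0876]
force: [0.3, -0.4, 2.2]
finger_gap: 0.716
finger_force: 29.9
```

```bash
python3 -m handwheel '87 0 0 0 0 0 0;87 0 0 0 0 0 0;87 0 0 0 0 0 0;87 0 0 60 0 0 0;87 0 0 60 0 0 0' | grep -v rot
python3 -m handwheel '87 -12 -50 5 0 0 0;87 -12 -50 5 0 0 0;87 -12 -50 5 0 0 0;87 -12 -50 5 0 0 0;87 -14 -47 5 0 0 0' | grep -v rot
python3 -m handwheel '87 0 0 0 0 0 0;87 0 0 0 0 0 0' | grep -v rot
python3 look.py wrist w4; python3 look.py top t4
python3 - <<'E'
import cv2,numpy as np
a=cv2.imread("pics/w4.png")
b=cv2.resize(cv2.imread("pics/t4.png")[130:250,270:420],None,fx=3,fy=3,interpolation=cv2.INTER_CUBIC)
o=np.zeros((600,800,3),np.uint8);o[:300,:400]=cv2.resize(a,(400,300));o[:360,400:]=cv2.resize(b,(450,360))[:,:400];cv2.imwrite("pics/c4.png",o)
E
```

```text
t: 7.3
tool_pos: [0.612, -0.1076, 0.2072]
force: [1.2, 0.2, -0.1]
finger_gap: 1.0
finger_force: 0.0
t: 7.92
tool_pos: [0.55, -0.3563, 0.2316]
force: [0.2, 0.1, 0.2]
finger_gap: 1.0
finger_force: 0.0
t: 8.18
tool_pos: [0.5508, -0.3538, 0.2313]
force: [0.4, 1.6, -0.9]
finger_gap: 1.002
finger_force: 0.0
8.22 [ 0.5513 -0.3529  0.2314] [-3.14038113e+00 -1.85957586e-04  1.82846773e-03]
8.28 [ 0.5515 -0.3525  0.2315] [-3.14064490e+00 -2.25046791e-04  2.67865348e-03]
```

View pics/c4.png

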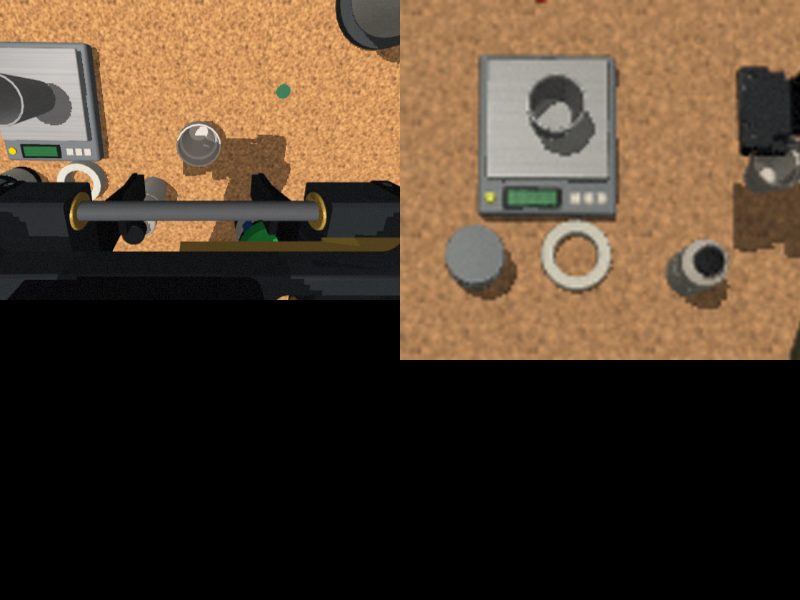

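The pot stands upright on the pan, with its rim at composite (556,104). The liner rim is at wrist (278,202), centred between the fingers.

Run:
```python
from h import *
import pickle
w=pickle.load(open("w4.pkl","rb"));t=pickle.load(open("t4.pkl","rb"))
q=cv2.HoughCircles(cv2.medianBlur(cv2.cvtColor(w["img"],cv2.COLOR_BGR2GRAY),3)[:250],cv2.HOUGH_GRADIENT,1.5,30,param1=120,param2=30,minRadius=25,maxRadius=36);print(q)
print("liner",ray(w,278,202,.102)[:2],ray(w,248,202,.102)[:2],ray(w,308,202,.102)[:2])
f=lambda x,y,z:ray(t,270+(x-400)/3-.33,130+y/3-.33,z)[:2].round(4)
print("pot",f(556,104,.117),"pan",[f(*p,.042) for p in[(487,62),(609,62),(610,178),(487,178)]])
print("tall",ray(w,*(np.array([134,232])*1.4),.14)[:2], f(710,261,.14))
```

```text
[[[278.25 201.75  28.45]
  [287.25 141.75  35.05]
  [506.25 126.75  31.75]
  [395.25 128.25  26.8 ]
  [222.75  42.75  30.1 ]
  [471.75 176.25  28.45]
  [  3.75 147.75  26.5 ]
  [ 66.75 144.75  28.45]]]
liner [ 0.55389341 -0.35461116] [ 0.55386787 -0.32551364] [ 0.55391893 -0.3836927 ]
pot [ 0.6081 -0.1096] pan [array([ 0.6773, -0.0358]), array([ 0.6769, -0.1768]), array([ 0.5406, -0.1755]), array([ 0.5409, -0.0353])]
tall [ 0.44274061 -0.26846059] [ 0.4334 -0.267 ]
```

```bash
python3 -m handwheel '87 1 -1 -50 0 0 0;87 0 0 -55 0 0 0;87 0 0 -35 0 0 0;87 0 0 -9 0 0 0;87 0 0 0 0 0 0' | grep -v rot
python3 -m handwheel '40 0 0 0 0 0 0;40 0 0 0 0 0 0;40 0 0 0 0 0 0;40 0 0 0 0 0 0;40 0 0 0 0 0 0' | grep -v rot
python3 -m handwheel '40 0 0 50 0 0 0;40 0 0 55 0 0 0;40 0 0 45 0 0 0;40 0 0 0 0 0 0' | grep -v rot
```

```text
t: 8.9
tool_pos: [0.5525, -0.3548, 0.0832]
force: [0.6, -0.8, 0.0]
finger_gap: 0.999
finger_force: 0.0
t: 9.52
tool_pos: [0.5519, -0.3558, 0.0832]
force: [0.1, 0.4, 3.2]
finger_gap: 0.683
finger_force: 30.0
t: 10.02
tool_pos: [0.5538, -0.3563, 0.2373]
force: [-0.2, -0.2, -0.9]
finger_gap: 0.676
finger_force: 30.0
```

```bash
python3 -m handwheel '40 12 50 0 0 0 0;40 12 50 0 0 0 0;40 12 50 0 0 0 0;40 12 50 0 0 0 0;40 11 48 0 0 0 0' | grep -v rot
python3 -m handwheel '40 0 0 0 0 0 0;40 0 0 0 0 0 0;40 0 0 0 0 0 0' | grep -v rot
python3 look.py wrist w5;python3 look.py scene s5
python3 - <<'E'
import cv2,numpy as np
o=np.zeros((600,800,3),np.uint8);o[:300,:400]=cv2.resize(cv2.imread("pics/w5.png"),(400,300));o[:600,400:]=cv2.resize(cv2.imread("pics/s5.png")[100:280,200:320],(400,600));cv2.imwrite("pics/c5.png",o)
E
```

```text
t: 10.65
tool_pos: [0.61, -0.1059, 0.2309]
force: [0.5, 0.5, 0.4]
finger_gap: 0.684
finger_force: 30.0
t: 11.02
tool_pos: [0.6101, -0.1097, 0.2317]
force: [-0.8, -0.6, -1.5]
finger_gap: 0.68
finger_force: 30.0
11.07 [ 0.6102 -0.1097  0.2319] [ 3.14115607e+00  1.11134743e-03 -3.09885992e-03]
11.12 [ 0.6103 -0.1094  0.2321] [ 3.14132183e+00  7.80884077e-04 -2.87300576e-03]
```

View pics/c5.png

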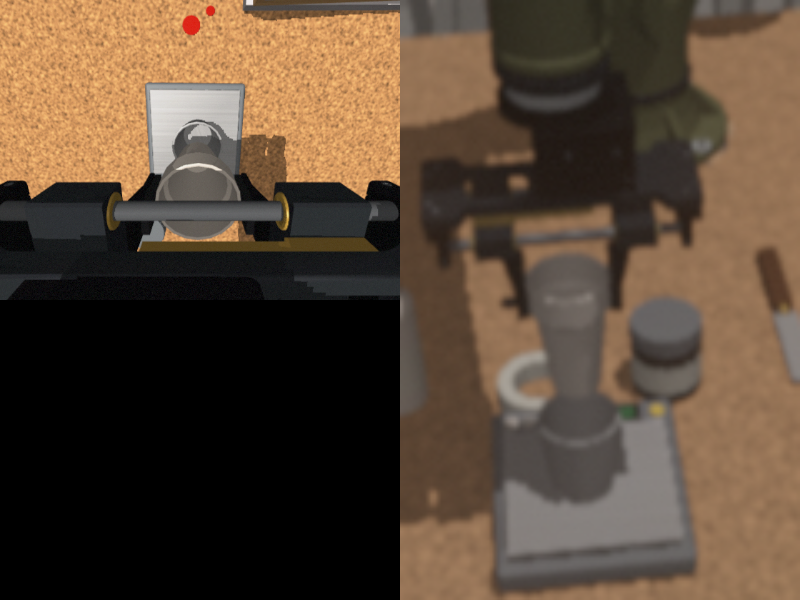

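The liner hangs upright over the pot and lines up to within 1–2 mm. By commanded offsets it needs +2 mm in x, then I'll lower it.

```bash
python3 -m handwheel '40 2 0 -30 0 0 0;40 0 0 -30 0 0 0;40 0 0 -20 0 0 0;40 0 0 -12 0 0 0;40 0 0 0 0 0 0' | grep -v rot
python3 -m handwheel '40 0 0 -4 0 0 0;40 0 0 -3 0 0 0;40 0 0 0 0 0 0' | grep -v rot
python3 -m handwheel '40 0 0 -3 0 0 0;40 0 0 -2 0 0 0;40 0 0 0 0 0 0' | grep -v rot
```

```text
t: 11.75
tool_pos: [0.6124, -0.1079, 0.1401]
force: [-0.1, -0.5, 0.5]
finger_gap: 0.679
finger_force: 30.0
t: 12.12
tool_pos: [0.6128, -0.1078, 0.1338]
force: [0.7, -0.4, -0.4]
finger_gap: 0.68
finger_force: 30.0
t: 12.5
tool_pos: [0.613, -0.1081, 0.1292]
force: [-0.6, -1.8, 2.8]
finger_gap: 0.678
finger_force: 30.0
```

```bash
python3 -m handwheel '87 0 0 0 0 0 0;87 0 0 0 0 0 0;87 0 0 0 0 0 0;87 0 0 60 0 0 0;87 0 0 60 0 0 0' | grep -v rot
python3 -m handwheel '87 -34 -32 4 0 0 0;87 -35 -32 0 0 0 0;87 -35 -32 0 0 0 0;87 -35 -32 0 0 0 0;87 -35 -31 0 0 0 0' | grep -v rot
python3 -m handwheel '87 0 0 0 0 0 0;87 0 0 0 0 0 0' | grep -v rot
python3 look.py wrist w6;python3 look.py scene s6; python3 look.py top t6
python3 - <<'E'
import cv2,numpy as np
o=np.zeros((600,800,3),np.uint8);o[:300,:400]=cv2.resize(cv2.imread("pics/w6.png"),(400,300));o[:600,400:]=cv2.resize(cv2.imread("pics/s6.png")[150:270,210:290],(400,600));o[300:,:400]=cv2.resize(cv2.imread("pics/t6.png")[135:210,270:370],(400,300),interpolation=cv2.INTER_CUBIC);cv2.imwrite("pics/c6.png",o)
E
```

```text
t: 13.12
tool_pos: [0.612, -0.1074, 0.2492]
force: [1.2, -0.3, 0.6]
finger_gap: 0.991
finger_force: 0.0
t: 13.75
tool_pos: [0.4373, -0.2675, 0.2526]
force: [1.1, -0.3, -0.3]
finger_gap: 0.999
finger_force: 0.0
t: 14.0
tool_pos: [0.4391, -0.266, 0.2526]
force: [0.4, 1.0, -0.3]
finger_gap: 0.999
finger_force: 0.0
14.05 [ 0.4395 -0.2655  0.2527] [-3.14117763e+00 -5.84911065e-04  1.67555263e-03]
14.1 [ 0.4397 -0.2652  0.2526] [-3.14115282e+00 -5.17359739e-04  2.47993455e-03]
14.15 [ 0.4397 -0.2653  0.2526] [-3.14119422e+00 -3.39158431e-04  2.60932877e-03]
```

View pics/c6.png

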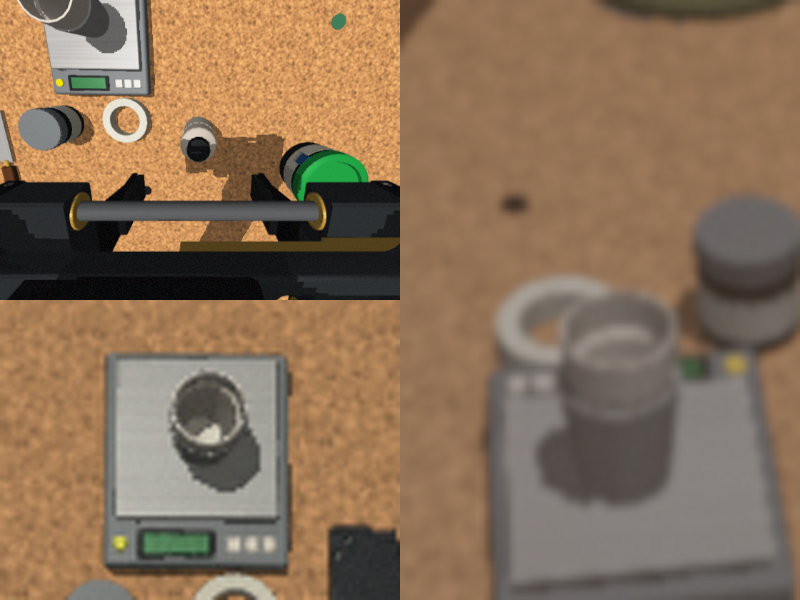

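The liner is down in the pot and looks upright. The tall cap is at wrist (277,209).

Run:
```python
from h import *
import pickle
w=pickle.load(open("w6.pkl","rb"));t=pickle.load(open("t6.pkl","rb"));s=pickle.load(open("s6.pkl","rb"))
f=lambda x,y,z:ray(t,270+x/4-.4,135+(y-300)/4-.4,z)[:2].round(4)
print("liner rim",f(207,411,.148),"r",f(170,411,.148),f(245,411,.148),"pan",np.mean([f(*p,.042) for p in[(116,359),(279,359),(277,517),(115,517)]],0))
g=lambda x,y,z:ray(s,210+(x-400)/5-.4,150+y/5-.4,z)[:2].round(4)
print("scene: rim",g(620,330,.148),"pan",[g(*p,.042) for p in[(510,585),(775,555),(745,380),(505,395)]])
print("tall",ray(w,277,209,.14)[:2])
hsv=cv2.cvtColor(w["img"],cv2.COLOR_BGR2HSV);m=(hsv[...,2]<45).astype(np.uint8);m[240:]=0;m[:180]=0;m[:,:255]=0;m[:,300:]=0
k=max(cv2.findContours(m,0,2)[0],key=cv2.contourArea);print(cv2.minEnclosingCircle(k),ray(w,*cv2.minEnclosingCircle(k)[0],.14)[:2])
```

```text
liner rim [ 0.6066 -0.1064] r [ 0.6067 -0.077 ] [ 0.6065 -0.1366] pan [ 0.610925 -0.10485 ]
scene: rim [ 0.6135 -0.1056] pan [array([ 0.6845, -0.1745]), array([ 0.6831, -0.0353]), array([ 0.5469, -0.0337]), array([ 0.5398, -0.1712])]
tall [ 0.44000163 -0.26592628]
((277.4694519042969, 208.7708740234375), 17.12608528137207) [ 0.44022131 -0.26635762]
```

Pan middle and pot/liner agree within about 2 mm in both views. Next is the tall bottle: 2 mm further in x, grasp at z ≈ 0.10.

```bash
python3 -m handwheel '87 2 0 -50 0 0 0;87 0 0 -55 0 0 0;87 0 0 -40 0 0 0;87 0 0 -18 0 0 0;87 0 0 0 0 0 0' | grep -v rot
python3 -m handwheel '35 0 0 0 0 0 0;35 0 0 0 0 0 0;35 0 0 0 0 0 0;35 0 0 0 0 0 0;35 0 0 0 0 0 0' | grep -v rot
python3 -m handwheel '35 0 0 25 0 0 0;35 0 0 45 0 0 0;35 43 6 0 0 0 -0.014;35 43 6 0 0 0 0;35 43 6 0 0 0 0' | grep -v rot
python3 -m handwheel '35 43 6 0 0 0 0;35 0 0 0 0 0 0;35 0 0 0 0 0 0' | grep -v rot
python3 look.py wrist w7
python3 - <<'E'
import cv2,numpy as np
o=np.zeros((600,560,3),np.uint8);o[:420]=cv2.imread("pics/w7.png");cv2.imwrite("pics/c7.png",o[:420])
E
```

```text
t: 14.78
tool_pos: [0.4408, -0.2658, 0.0891]
force: [0.4, -0.4, -0.3]
finger_gap: 0.999
finger_force: 0.0
t: 15.4
tool_pos: [0.4408, -0.2667, 0.0899]
force: [-1.0, 0.4, 2.0]
finger_gap: 0.588
finger_force: 30.0
t: 16.02
tool_pos: [0.5703, -0.2487, 0.159]
force: [0.9, -0.4, -2.4]
finger_gap: 0.59
finger_force: 30.0
t: 16.4
tool_pos: [0.6117, -0.2427, 0.1585]
force: [-0.4, -0.3, -2.8]
finger_gap: 0.584
finger_force: 30.0
16.45 [ 0.6113 -0.2432  0.1589] [ 3.14127911e+00  2.08060342e-03 -1.49380212e-02]
```

View pics/c7.png

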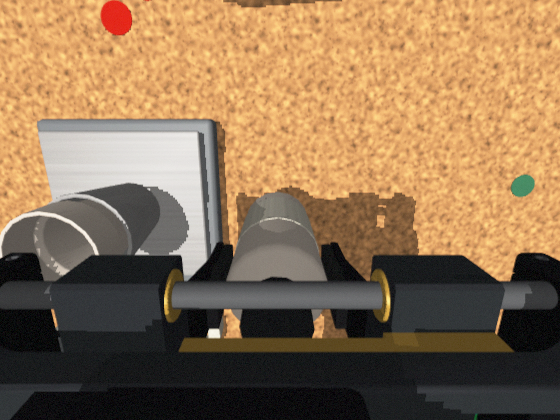

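The bottle is held upright. The housing's back edge runs level from (40,122) to (216,121) with the tool at yaw −0.014, which confirms the scale's yaw.

Run:
```python
from h import *
import pickle
w=pickle.load(open("w7.pkl","rb"))
a=ray(w,40,122,.03)[:2];b=ray(w,216,121,.03)[:2];print(a,b,np.arctan2(-(a-b)[0],(a-b)[1]), np.linalg.norm(a-b))
y=-.014;R=np.array([[np.cos(y),-np.sin(y)],[np.sin(y),np.cos(y)]])
p=b-R@[.08,-.08];print("pan",p);
for n,d in[("tall",-.136),("small",.129),("jar",.211)]:print(n,p+R@[0,d])
```

```text
[ 0.69188298 -0.0307003 ] [ 0.69053531 -0.18890904] -0.008518143906534974 0.15821448060461596
pan [ 0.61166311 -0.10779691]
tall [ 0.60975917 -0.24378358]
small [0.61346905 0.02119045]
jar [0.61461701 0.10318241]
```

```bash
python3 -m handwheel '35 -1 0 -35 0 0 0;35 0 0 -25 0 0 0;35 0 0 -7 0 0 0;35 0 0 -2 0 0 0;35 0 0 0 0 0 0' | grep -v rot
python3 -m handwheel '35 0 0 -2 0 0 0;35 0 0 0 0 0 0' | grep -v rot
```

```text
t: 17.08
tool_pos: [0.6122, -0.2431, 0.0919]
force: [0.2, -0.6, -1.2]
finger_gap: 0.587
finger_force: 30.0
t: 17.32
tool_pos: [0.6127, -0.2429, 0.0901]
force: [0.8, -0.2, 2.0]
finger_gap: 0.587
finger_force: 30.0
```

```bash
python3 -m handwheel '87 0 0 0 0 0 0;87 0 0 0 0 0 0;87 0 0 0 0 0 0;87 0 0 60 0 0 0;87 0 0 62 0 0 0' | grep -v rot
python3 -m handwheel '87 -32 44 0 0 0 0;87 -32 44 0 0 0 0;87 -32 44 0 0 0 0;87 -32 44 0 0 0 0;87 -32 45 0 0 0 0' | grep -v rot
python3 -m handwheel '87 0 0 0 0 0 0;87 0 0 0 0 0 0' | grep -v rot
python3 look.py wrist w8
```

```text
t: 17.95
tool_pos: [0.6109, -0.2425, 0.2109]
force: [0.8, 0.2, -1.1]
finger_gap: 0.984
finger_force: 0.0
t: 18.58
tool_pos: [0.4505, -0.0201, 0.2104]
force: [-0.4, 0.4, 1.5]
finger_gap: 1.002
finger_force: 0.0
t: 18.82
tool_pos: [0.4519, -0.0223, 0.2109]
force: [-0.2, -0.6, -0.6]
finger_gap: 0.997
finger_force: 0.0
18.88 [ 0.4521 -0.0226  0.2107] [ 3.14123233e+00 -5.29835308e-04 -1.53031644e-02]
```

View pics/w8.png

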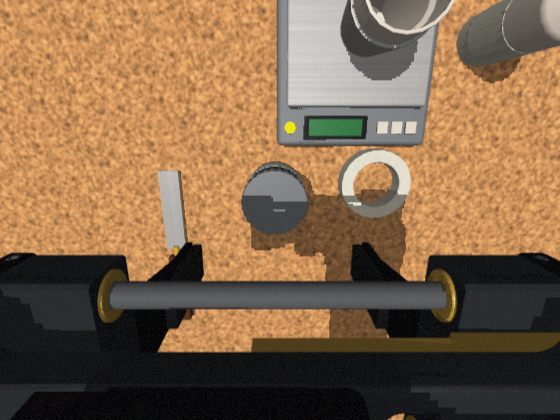

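The jar top is a circle at (275,201), radius 33 px. The tape ring at (375,183) and the scale front are clear of the fingers.

Run:
```python
from h import *
import pickle
c=pickle.load(open("w8.pkl","rb"))
for p,z in[((275,201),.076),((242,201),.076),((308,201),.076),((275,235),.076),((340,183),.024),((278,145),.03),((424,145),.03)]:print(p,ray(c,*p,z)[:2].round(4))
```

```text
(275, 201) [ 0.4547 -0.0205]
(242, 201) [0.4551 0.0121]
(308, 201) [ 0.4542 -0.0531]
(275, 235) [ 0.4188 -0.0199]
(340, 183) [ 0.4613 -0.0947]
(278, 145) [ 0.5054 -0.0243]
(424, 145) [ 0.5031 -0.1828]
```

```bash
python3 -m handwheel '87 2 1 -50 0 0 0;87 0 0 -55 0 0 0;87 0 0 -45 0 0 0;87 0 0 -21 0 0 0;87 0 0 0 0 0 0' | grep -v rot
python3 -m handwheel '45 0 0 0 0 0 0;45 0 0 0 0 0 0;45 0 0 0 0 0 0;45 0 0 0 0 0 0;45 0 0 0 0 0 0' | grep -v rot
python3 -m handwheel '45 0 0 25 0 0 0;45 0 0 45 0 0 0;45 40 31 0 0 0 0;45 41 31 0 0 0 0;45 41 31 0 0 0 0' | grep -v rot
python3 -m handwheel '45 40 32 0 0 0 0;45 0 0 0 0 0 0;45 0 0 0 0 0 0' | grep -v rot
python3 -m handwheel '45 0 0 -35 0 0 0;45 0 0 -25 0 0 0;45 0 0 -7 0 0 0;45 0 0 -2 0 0 0;45 0 0 0 0 0 0' | grep -v rot
```

```text
t: 19.5
tool_pos: [0.4525, -0.021, 0.0377]
force: [-0.2, -0.5, 0.7]
finger_gap: 0.999
finger_force: 0.0
t: 20.12
tool_pos: [0.4546, -0.0206, 0.0404]
force: [0.8, 1.0, 6.3]
finger_gap: 0.745
finger_force: 30.0
t: 20.75
tool_pos: [0.5761, 0.072, 0.1087]
force: [-0.1, -0.0, -2.6]
finger_gap: 0.747
finger_force: 30.0
t: 21.12
tool_pos: [0.6143, 0.1039, 0.108]
force: [-0.5, -0.7, -4.0]
finger_gap: 0.75
finger_force: 30.0
t: 21.75
tool_pos: [0.6163, 0.1042, 0.0417]
force: [0.3, 0.8, -3.9]
finger_gap: 0.752
finger_force: 30.0
```

```bash
python3 -m handwheel '45 0 0 -2 0 0 0;45 0 0 0 0 0 0' | grep -v rot
python3 -m handwheel '87 0 0 0 0 0 0;87 0 0 0 0 0 0;87 0 0 0 0 0 0;87 0 0 60 0 0 0;87 0 0 60 0 0 0' | grep -v rot
python3 -c "
from h import *
print(np.round(status.get_state()['joint_pos'],2))"
```

```text
t: 22.0
tool_pos: [0.6167, 0.1045, 0.0405]
force: [-3.1, -0.3, 5.7]
finger_gap: 0.754
finger_force: 30.0
t: 22.62
tool_pos: [0.6151, 0.1043, 0.1592]
force: [1.0, 0.0, 0.1]
finger_gap: 0.996
finger_force: 0.0
[ 0.47  0.44 -0.87  1.59  0.35  1.28 -2.05]
```

```bash
python3 -m handwheel '87 -5 28 5 0 0 -0.1745;87 -5 28 5 0 0 -0.1745' | grep -v force
python3 -c "
from h import *
print(np.round(status.get_state()['joint_pos'],2))"
```

```text
t: 22.88
tool_pos: [0.6061, 0.1607, 0.1697]
tcp_rot: [-3.141, -0.001, -0.37]
finger_gap: 0.999
[ 0.34  0.42 -0.82  1.57  0.32  1.29 -2.47]
```

```bash
python3 -m handwheel '87 -5 28 5 0 0 0.174;87 -5 28 5 0 0 0.174;87 -5 28 5 0 0 0.174;87 -5 28 5 0 0 0.174;87 -5 28 5 0 0 0.174' | grep -v force
python3 -m handwheel '87 -5 28 5 0 0 0.174;87 -5 26 5 0 0 0.174;87 0 0 0 0 0 0.174;87 0 0 0 0 0 0.174;87 0 0 0 0 0 0.174' | grep -v force
python3 -m handwheel '87 0 0 0 0 0 0.18;87 0 0 0 0 0 0;87 0 0 0 0 0 0' | grep -v force
python3 look.py wrist w9
python3 -c "
from h import *
print(np.round(status.get_state()['joint_pos'],2))"
```

```text
t: 23.5
tool_pos: [0.5805, 0.3012, 0.1936]
tcp_rot: [3.142, 0.0, 0.512]
finger_gap: 1.001
t: 24.12
tool_pos: [0.5706, 0.3545, 0.2033]
tcp_rot: [-3.141, 0.0, 1.383]
finger_gap: 0.997
t: 24.5
tool_pos: [0.5707, 0.3543, 0.2034]
tcp_rot: [-3.141, -0.0, 1.554]
finger_gap: 1.001
24.55 [0.5707 0.3543 0.2035] [3.14144760e+00 1.46717877e-04 1.55433434e+00]
[ 0.18  0.67 -1.19  1.4   0.61  1.48 -1.  ]
```

View pics/w9.png

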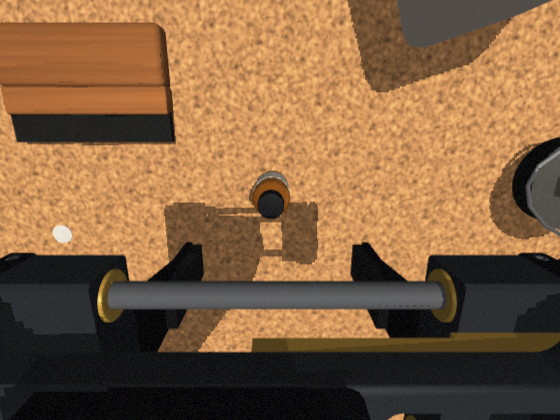

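The small cap is at (271,204), clear between the fingers.

Run:
```python
from h import *
import pickle
c=pickle.load(open("w9.pkl","rb"))
print(ray(c,271,204,.092)[:2],ray(c,257,204,.092)[:2],ray(c,286,204,.092)[:2])
```

```text
[0.56681118 0.35952748] [0.55406588 0.35974796] [0.58046859 0.35929123]
```

```bash
python3 -m handwheel '87 -4 3 -50 0 0 0;87 0 0 -55 0 0 0;87 0 0 -40 0 0 0;87 0 0 -19 0 0 0;87 0 0 0 0 0 0' | grep -v rot
python3 -m handwheel '20 0 0 0 0 0 0;20 0 0 0 0 0 0;20 0 0 0 0 0 0;20 0 0 0 0 0 0;20 0 0 0 0 0 0' | grep -v rot
python3 -m handwheel '20 0 0 50 0 0 0;20 0 0 60 0 0 0;20 8 -56 0 0 0 0;20 8 -56 0 0 0 0;20 8 -56 0 0 0 0' | grep -v rot
python3 -m handwheel '20 8 -56 0 0 0 0;20 8 -56 0 0 0 0;20 7 -55 0 0 0 0;20 0 0 0 0 0 0;20 0 0 0 0 0 0'
```

```text
t: 25.18
tool_pos: [0.5664, 0.3571, 0.039]
force: [0.7, 0.0, 0.5]
finger_gap: 0.997
finger_force: 0.0
t: 25.8
tool_pos: [0.5667, 0.3573, 0.0397]
force: [0.6, 0.3, 0.6]
finger_gap: 0.519
finger_force: 0.0
t: 26.42
tool_pos: [0.5908, 0.1877, 0.1497]
force: [0.7, -1.1, 0.5]
finger_gap: 0.229
finger_force: 0.0
t: 27.05
tool_pos: [0.6134, 0.023, 0.1496]
tcp_rot: [-3.142, -0.001, 1.557]
force: [0.0, 0.8, 0.2]
finger_gap: 0.23
finger_force: 0.0
```

The fingers hadn't finished closing when I lifted, so the bottle wasn't picked up. I'll go back and check it.

```bash
python3 -m handwheel '87 -8 56 9 0 0 0;87 -8 56 9 0 0 0;87 -8 56 9 0 0 0;87 -8 56 9 0 0 0;87 -8 56 9 0 0 0' | grep -v rot
python3 -m handwheel '87 -7 55 9 0 0 0;87 0 0 0 0 0 0;87 0 0 0 0 0 0' | grep -v rot
python3 look.py wrist w10; python3 look.py top t10
python3 - <<'E'
import cv2,numpy as np
o=np.zeros((600,800,3),np.uint8);o[:300,:400]=cv2.resize(cv2.imread("pics/w10.png"),(400,300));o[300:,:800]=cv2.resize(cv2.imread("pics/t10.png")[130:220,170:410],(800,300),interpolation=cv2.INTER_CUBIC);cv2.imwrite("pics/c10.png",o)
E
```

```text
t: 27.68
tool_pos: [0.5716, 0.3065, 0.1953]
force: [1.1, -0.2, -0.1]
finger_gap: 0.717
finger_force: 0.0
t: 28.05
tool_pos: [0.5653, 0.359, 0.2036]
force: [0.0, 0.2, -0.1]
finger_gap: 0.979
finger_force: 0.0
28.1 [0.5663 0.3574 0.2033] [3.14147733e+00 1.02314593e-03 1.55774036e+00]
28.15 [0.5669 0.3563 0.2032] [3.14155001e+00 1.23794128e-03 1.55587990e+00]
```

View pics/c10.png

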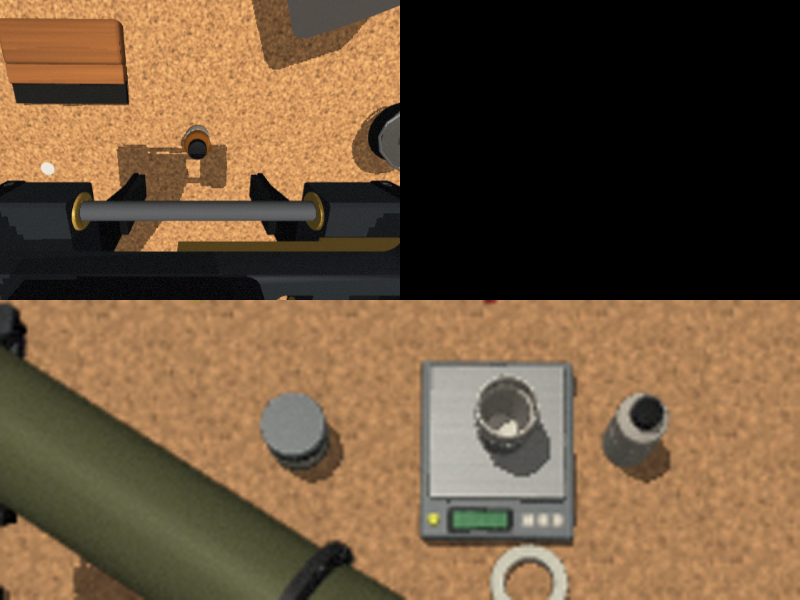

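The small bottle is undisturbed, with its cap at about (276,208). The jar and tall bottle stand upright beside the scale.

Run:
```python
from h import *
import pickle
c=pickle.load(open("w10.pkl","rb"));t=pickle.load(open("t10.pkl","rb"))
print("small",ray(c,276,207.5,.092)[:2])
f=lambda x,y,z:ray(t,170+x/3.3333-.35,130+(y-300)/3.3333-.35,z)[:2].round(4)
print("jar",f(293,424,.076),f(261,424,.076),f(326,424,.076))
print("tall",f(648,413,.14),"liner",f(506,411,.148))
P=[f(*p,.042) for p in[(428,365),(566,365),(565,498),(429,498)]];print("pan",P,np.mean(P,0))
P=[f(*p,.03) for p in[(421,363),(573,363),(574,541),(421,540)]];print("hous",P,np.mean(P,0)+[.015,0])
```

```text
small [0.56590138 0.36072211]
jar [0.6105 0.1031] [0.6106 0.1354] [0.6104 0.0698]
tall [ 0.6044 -0.2434] liner [ 0.6047 -0.1067]
pan [array([ 0.6816, -0.0337]), array([ 0.6811, -0.1773]), array([ 0.5404, -0.1738]), array([ 0.5407, -0.0342])] [ 0.61095 -0.10475]
hous [array([ 0.6873, -0.0265]), array([ 0.6868, -0.1861]), array([ 0.4976, -0.1836]), array([ 0.499, -0.026])] [ 0.607675 -0.10555 ]
```

```bash
python3 -m handwheel '87 0 1 -50 0 0 0;87 0 0 -55 0 0 0;87 0 0 -40 0 0 0;87 0 0 -19 0 0 0;87 0 0 0 0 0 0' | grep -v rot
python3 -m handwheel '20 0 0 0 0 0 0;20 0 0 0 0 0 0;20 0 0 0 0 0 0;20 0 0 0 0 0 0;20 0 0 0 0 0 0' | grep -v rot
python3 -m handwheel '20 0 0 0 0 0 0;20 0 0 0 0 0 0;20 0 0 0 0 0 0;20 0 0 0 0 0 0' | grep -v rot
```

```text
t: 28.78
tool_pos: [0.5668, 0.357, 0.0388]
force: [-1.0, 0.0, 0.5]
finger_gap: 0.999
finger_force: 0.0
t: 29.4
tool_pos: [0.5666, 0.3584, 0.0397]
force: [-0.0, -0.1, -0.4]
finger_gap: 0.516
finger_force: 0.0
t: 29.9
tool_pos: [0.5665, 0.3584, 0.0396]
force: [-0.3, 0.0, 0.5]
finger_gap: 0.426
finger_force: 29.9
```

```bash
python3 -m handwheel '20 0 0 50 0 0 0;20 0 0 60 0 0 0;20 8 -56 0 0 0 0;20 8 -56 0 0 0 0;20 8 -56 0 0 0 0' | grep -v rot
python3 -m handwheel '20 8 -56 0 0 0 0;20 7 -56 0 0 0 0;20 7 -57 0 0 0 0;20 0 0 0 0 0 0;20 0 0 0 0 0 0' | grep -v rot
python3 -m handwheel '20 0 0 -50 0 0 0;20 0 0 -40 0 0 0;20 0 0 -13 0 0 0;20 0 0 -5 0 0 0;20 0 0 0 0 0 0' | grep -v rot
python3 -m handwheel '20 0 0 -2 0 0 0;20 0 0 -1 0 0 0;20 0 0 0 0 0 0' | grep -v rot
```

```text
t: 30.52
tool_pos: [0.5909, 0.1884, 0.1495]
force: [0.4, -0.3, -1.1]
finger_gap: 0.426
finger_force: 29.9
t: 31.15
tool_pos: [0.6124, 0.0215, 0.1495]
force: [0.3, -0.2, -0.4]
finger_gap: 0.424
finger_force: 29.9
t: 31.78
tool_pos: [0.6135, 0.0223, 0.0429]
force: [-0.6, 1.0, -0.5]
finger_gap: 0.429
finger_force: 29.9
t: 32.15
tool_pos: [0.6132, 0.0214, 0.0395]
force: [-0.8, 0.2, 3.9]
finger_gap: 0.426
finger_force: 29.9
```

Contact. Now I'll release, lift away and retreat for a final check.

```bash
python3 -m handwheel '87 0 0 0 0 0 0;87 0 0 0 0 0 0;87 0 0 0 0 0 0;87 0 0 0 0 0 0;87 0 0 0 0 0 0' | grep -v rot
python3 -m handwheel '87 0 0 60 0 0 0;87 0 0 60 0 0 0;87 0 0 60 0 0 0;87 0 40 40 0 0 0;87 -15 55 20 0 0 0' | grep -v rot
python3 -m handwheel '87 -15 60 0 0 0 0;87 -15 60 0 0 0 0;87 -15 60 0 0 0 0;87 -15 60 0 0 0 0;87 0 0 0 0 0 0' | grep -v rot
python3 look.py top t11; python3 look.py scene s11
python3 - <<'E'
import cv2,numpy as np
o=np.zeros((600,800,3),np.uint8);o[:300]=cv2.resize(cv2.imread("pics/t11.png")[130:220,170:410],(800,300),interpolation=cv2.INTER_CUBIC);o[300:]=cv2.resize(cv2.imread("pics/s11.png")[160:280,130:450],(800,300),interpolation=cv2.INTER_CUBIC);cv2.imwrite("pics/c11.png",o)
E
```

```text
t: 32.78
tool_pos: [0.6126, 0.0214, 0.0385]
force: [0.0, -0.9, -0.8]
finger_gap: 0.912
finger_force: 0.0
t: 33.4
tool_pos: [0.5993, 0.1159, 0.281]
force: [1.3, 1.3, 0.3]
finger_gap: 0.996
finger_force: 0.0
t: 34.02
tool_pos: [0.532, 0.364, 0.279]
force: [-0.0, -0.4, -0.2]
finger_gap: 1.002
finger_force: 0.0
34.08 [0.5347 0.3602 0.2788] [-3.14118564e+00 -8.63787208e-04  1.56461770e+00]
34.12 [0.5368 0.3575 0.2785] [3.14141479e+00 4.57230101e-04 1.55973804e+00]
```

View pics/c11.png

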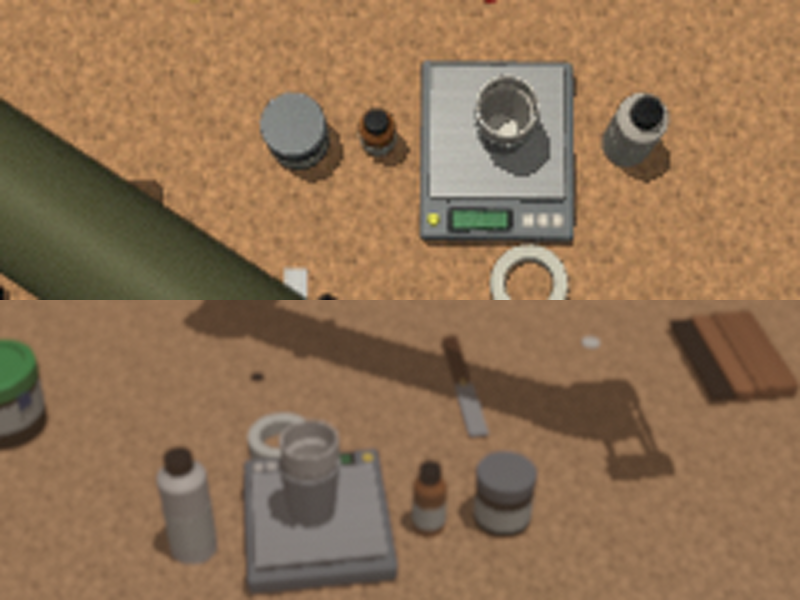

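All the pieces stand upright and the bystanders haven't moved. I'll check the row numerically in both views: top tops at (375,119), (294,125) and (648,112), scene tops at (431,466), (506,470) and (179,456).

Run:
```python
from h import *
import pickle
t=pickle.load(open("t11.pkl","rb"));s=pickle.load(open("s11.pkl","rb"))
f=lambda x,y,z:ray(t,170+x/3.3333-.35,130+y/3.3333-.35,z)[:2].round(4)
g=lambda x,y,z:ray(s,130+x/2.5-.3,160+(y-300)/2.5-.3,z)[:2].round(4)
for n,a,b,z in[("small",(375,119),(431,466),.092),("jar",(294,125),(506,470),.076),("tall",(648,112),(179,456),.14),("liner",(506,111),(309,438),.148)]:print(n,f(*a,z),g(*b,z))
# bottoms in scene: front-most foot points (x = centre + r roughly)
for n,b,r in[("small",(430,531),.019),("jar",(505,532),.033),("tall",(193,562),.026)]:
    p=g(*b,0);d=p-(-s["R"].T@s["t"])[:2];print(n,"foot",p+d/np.linalg.norm(d)*r)
print("hous",[g(*p,.03) for p in[(248,572),(395,564)]])
```

```text
small [0.6114 0.0199] [0.6113 0.0225]
jar [0.6094 0.1021] [0.6124 0.1058]
tall [ 0.6054 -0.2434] [ 0.6103 -0.2401]
liner [ 0.6047 -0.1067] [ 0.6107 -0.1061]
small foot [0.60155203 0.02564049]
jar foot [0.60203471 0.11492456]
tall foot [ 0.6038509  -0.24730333]
hous [array([ 0.6794, -0.1824]), array([ 0.69  , -0.0281])]
```

```bash
python3 -c "
from h import *
print(job_done())"
```

```text
the job is handed in; nothing more can be done
None
```

The job is done and handed in at about 34 s: the pot stands mid-pan with the liner seated in it, and the tall bottle, small bottle and jar are in line with the pan with gaps measuring about 28–31 mm; my first grasp of the small bottle missed without disturbing it.

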